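# Hold a bearing cap in the corner of the marking fixture

## Robot

A 6-joint arm with a two-finger parallel gripper is mounted at the origin on the work surface. World frame = base frame: x ahead of the robot, y to its left, z up, the work surface at z = 0. Lengths are in mm, angles in rad, forces in N, time in s.
With the tool pointing down it reaches from about 300 to 775 mm from the base axis. Payload 14.6 kg.
Tool frame: the origin (TCP) lies at the very end of the fingers, on their centre line; the grasp point (between the pads) lies 19 mm behind it; z points along the fingers, y is the line along which they close (so a half turn about z gives the same grasp; the last joint's range is limited). The gripper opens to 94 mm and grips with 3 to 60 N. Pads are 16 mm wide; open, the fingers measure 119 mm over their backs; the gripper's body (75 mm by 177 mm) begins 78 mm behind the grasp point.
Start: joints at [-1.34, 0.3, 1.521, -0, 1.321, -0.067], TCP at [161.373, -525.783, 183.446] pointing down, gripper open.
Joint ranges: [-3.03, 3.03], [-0.79, 2.21], [0.23, 2.52], [-1.04, 4.18], [0, 3.07], [-2.55, 2.55]. Speed limits (rad/s): [2.22, 2.22, 2.57, 3.14, 3.14, 3.14].

## Interface

Orientations are given as [roll, pitch, yaw] about the fixed x, y, z axes, in that order (R = Rz(yaw) Ry(pitch) Rx(roll)).
In Python, from cell import manip, camera, get_calibration gives the robot as it stands. The module is installed in compiled form; this text tells all that it offers.
- The arm moves only by the tool jog_arm, never from a script. Its argument "plan" is one flat list of numbers, 6 for each row, row after row: the shift along the world's x, y, z in m, then the turn, a rotation vector about the world's x, y, z in degrees. A call has 1 to 20 rows; each row is the pose to reach, as a shift and turn from the pose commanded when the call began; what a row does not reach only later rows make up. A row lasts 1/10 s, in which the tool goes at most 50 mm and 8.59 degrees, less where a joint would pass 70% of its speed; a pose out of reach is approached as far as the arm can. A call with a gripper value outside its range is refused whole. "claw" is the finger opening in m, from 0 to 0.094, set as the call begins (left out, the last holds). The fingers move at their own pace and stop on an object; "force" is the grip in N (left out, the last holds). Time passes only in rows, so rows that repeat a pose let the fingers close. It gives the time, the measured TCP pose, the force, the opening and the grip force at its end, in the units of the state.
- manip.read_state(): the state, without advancing time (a new reading comes with each control period).
- camera(name): name is "side" or "top"; returns (picture, depth): 400x640x3 uint8, red, green, blue; 400x640 float32, mm along the optical axis (not along the pixel's ray), 0 where there is no reading.
- get_calibration(name): a dict with "fx", "fy", "cx", "cy" (pixels), "k1" (the pictures are not rectified: a ray, as slopes to the right and down, at radius r is drawn at 1 + k1 r^2 times it, then the intrinsics apply), "origin" and "attitude" of the camera in the world. Camera axes: x right, y down, z forward; pixel columns grow to the right and rows downward; lengths in mm; the calibration is good to about 2 mm. A picture is of the moment at which its call begins. get_calibration takes no time and is no camera call.
- manip.sign_off(): hands the job in; it is judged then, once.
The state is a dict: "clock": time; "joints": joint angles; "qd": joint speeds; "effort": joint torques, N m; "eef_pos": TCP position; "eef_rot": TCP orientation; "wrist_force": force on the tool from outside, world axes, zero at the start; "moment": the same for the moment, N m; "finger_gap": finger opening in mm; "finger_force": force on a finger pad.
Only numpy, scipy, OpenCV 4.12 (cv2) and the standard library are available. Lean on these libraries where they do the work, as an engineer would, in place of code of your own. Each camera call takes 0.05 s, during which the arm holds its last target. There are 200 camera calls.

## Task

I want to mark this engine bearing cap with its number: pull the fixture's side stop by its red knob towards the open front, all the way to its end, so that its brass bar stands out past the blue rail. Then set the cap feet down on the plate and press it firmly into the corner, long side flat against the rail and end against the bar. Finish while still holding it pressed against both with the fingers; leave the gear, the pulley and the ball bearing where they lie.

Things in the scene. Friction and masses are not known exactly. Their poses are not given: they have to be found in the camera images.
- cap_center (a point): Centre (half-way up) of the bearing cap: loose dark iron arch, about 0.7 kg, standing on two feet on the bench. 30 mm thick (own x), 96 long (own y), 56 tall (own z, up); the 20 mm at each end only 44 tall. A half-round bore of radius 28 mm runs through it along x at the bottom. Its flat long sides, 30 mm apart, can be gripped above the bore; either may face the rail.
- corner (a point): Locating corner, on the top of the fixed 220 x 220 mm plate (20 mm above the bench; place and yaw differ each time). Axes: z up, x towards and through the blue rail (its face is x = 0), y along the rail away from the brass bar (its face is y = 0). A cap that is home has its centre at x -15, y +48, z +28 mm, long axis along y. Plate: x -120 to +100, y -64 to +156 mm.
- fixture: The fixture, with its blue rail 20 mm thick, standing only 16 mm above the plate, 146 mm long from the corner: a finger between cap and rail must keep its tip over 16 mm above the plate. A strap over the bar's notch reaches 20 mm. Iron on the plate or rail slides with friction about 0.6. Origin: at bench level, from the corner 20 mm along its -x and 46 mm along its +y; axes as the corner's.
- stop_slide (a joint): How far the side stop is pulled out, m: 0 back, 0.045 fully out at its end. A brass bar, 18 mm wide, 12 high, on the plate, with the red knob, slides along the corner's -x as the value grows, through a notch in the rail: drawn back its tip is 5 mm behind the rail's face, fully out 40 mm in front, forming the side stop. Friction of about 7 N keeps it where left; it cannot move sideways.
- knob_center (a point): Centre of the red knob on the bar, an upright cylinder 24 mm across and 36 mm tall, its underside 42 mm and its top 78 mm above the bench. It moves with the bar; with the stop fully out it is 30 mm behind the rail's face (corner frame x +30 mm, y -9 mm).
- gear: Bystander: loose dark steel gear, 86 mm across, 32 mm tall; origin at the centre of its underside.
- pulley: Bystander: loose rust-coloured V-belt pulley, 84 mm across, 50 mm tall; origin at the centre of its underside.
- bearing: Bystander: loose ball bearing, 80 mm across, 22 mm tall; origin at the centre of its underside.
Mind the look-alikes: they are no part of the job. Leave any orange look-alike of the part that bears cap_center alone.

How it is judged (in metres and radians):
On the way:
1. the side stop is fully out while the cap is not yet against the bar (value of joint stop_slide above 0.042 m and contact force between cap and stop_slide_c0 below 0.2 N), for 0.2 s.
At the end, for the whole second after the job is handed in: Side stop within 4 mm of fully out; cap standing on the plate within 3 mm of home in the corner, square to the rail within 0.04 rad, tilt under 0.06 rad, at rest, pressed against the blue rail and the brass bar with over 2 N each, the fingers on it with over 2 N (value of joint stop_slide above 0.041 m and contact force between cap and fixture_c0 above 2 N and contact force between cap and stop_slide_c0 above 2 N and contact force between the fingers and cap above 2 N and x of cap_center in the frame of corner between -0.018 and -0.012 m and y of cap_center in the frame of corner between 0.045 and 0.051 m and z of cap_center in the frame of corner between 0.025 and 0.031 m and angle between the y axis of cap_center and the y axis of corner, either way round below 0.04 rad and angle between cap_center's own z axis and vertical below 0.06 rad and linear speed of cap below 0.01 m/s); the arm keeps its last pose, push and grip.
It fails at once if the gear, the pulley or the ball bearing is moved by more than 20 mm (distance of any of gear, pulley, bearing from where it was at the start of the episode above 0.02 m).
It also fails if it takes over 72 s, if anything falls off the work surface, if the arm or the gripper's body presses on something with over 40 N, if the wrist force passes 120 N, or if a joint passes its speed limit or range.

## Working session

There is one attempt and no reset: what is moved stays moved. The work goes in short steps, Python scripts to look and compute and a tool call to move; the robot and the scene stay as the last step left them, time stands still between calls to the robot, and variables do not carry over. Pictures are saved under pics/ and viewed, at most 10 in all, crops included, and the job is handed in when it is done.

Besides the shell and the picture viewer there is one more tool, called after "Emit:" as a command line: name --argument value ..., lists and objects as JSON in quotes. jog_arm: Moves the arm, as the interface text tells. Its arguments: {"type":"object","properties":{"plan":{"type":"array"},"claw":{"type":"number"},"force":{"type":"number"}},"required":["plan"]}

```bash
mkdir -p pics; python3 - <<'E'
from cell import manip,camera,get_calibration
import cv2,numpy as np
for n in("top","side"):
    p,d=camera(n); cv2.imwrite(f"pics/{n}0.png",p[...,::-1]); np.savez(f"{n}0.npz",p=p,d=d)
    print(n,get_calibration(n))
print(manip.read_state())
E
```

```text
top {'fx': 469.88332853252496, 'fy': 469.88332853252496, 'cx': 324.2936058136886, 'cy': 191.17031047175925, 'k1': -0.13840645333338067, 'origin': array([ 442.69368896,   -4.7441918 , 1243.28119344]), 'attitude': array([-3.08124523,  0.02557701, -1.58627974])}
side {'fx': 408.1766458196006, 'fy': 408.1766458196006, 'cx': 316.050216588643, 'cy': 197.36355311780778, 'k1': -0.09977372692126646, 'origin': array([ 423.07684908, -833.43698669,  568.39599052]), 'attitude': array([-2.07785436, -0.02200312, -0.0896669 ])}
{'clock': 0.1, 'joints': array([-1.33957518e+00,  3.00394335e-01,  1.52149453e+00,  3.57737449e-05,
        1.32070529e+00, -6.66169045e-02]), 'qd': array([ 0.00091704, -0.00169478, -0.00082375, -0.0012464 ,  0.00027372,
       -0.00068923]), 'effort': array([ 7.30574757e-04, -5.32645476e+01, -3.53283620e+01,  7.09515042e-02,
        2.35044683e-02, -4.26154634e-05]), 'eef_pos': array([ 161.34077749, -525.54364437,  182.96506233]), 'eef_rot': array([-3.14059568e+00, -1.01242866e-04,  2.97829133e-01]), 'wrist_force': array([-0.52788315,  0.23473954,  0.22920518]), 'moment': array([ 0.01184107, -0.02949969,  0.05656563]), 'finger_force': 0.0, 'finger_gap': 94.01725806995847}
```

View pics/top0.png

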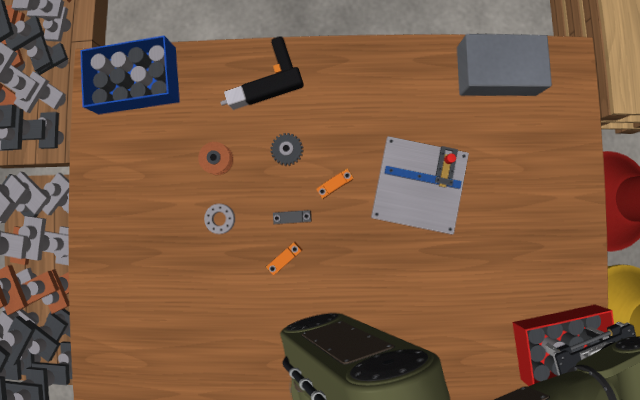

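View pics/side0.png

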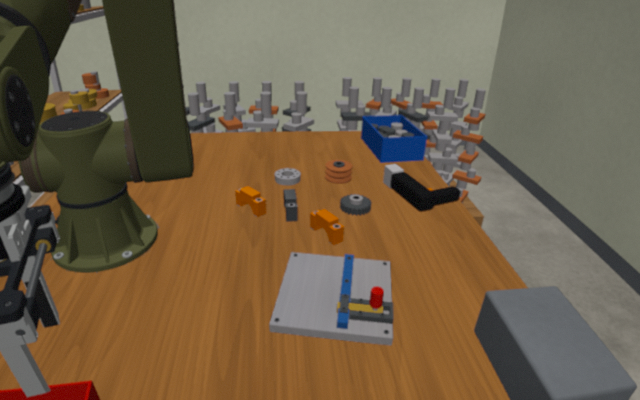

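The top view shows one dark grey arch at (292,216) and orange arches at (335,183) and (284,258). The dark one fits "dark iron"; the orange ones are look-alikes to leave alone. The fixture plate is at (420,185), with the red knob at (451,158) and the blue rail running from (386,170) to (461,184). The side view agrees: dark cap at (290,204), knob at (377,297).

```bash
cat > h.py <<'E'
import numpy as np,cv2
from scipy.spatial.transform import Rotation as R
from cell import manip,camera,get_calibration
def rays(n,uv):
    c=get_calibration(n); uv=np.asarray(uv,float).reshape(-1,1,2)
    K=np.array([[c['fx'],0,c['cx']],[0,c['fy'],c['cy']],[0,0,1]])
    s=cv2.undistortPoints(uv,K,np.array([c['k1'],0,0,0.]))[:,0]
    return c['origin'],R.from_euler('xyz',c['attitude']).apply(np.c_[s,np.ones(len(s))])
def plane(n,uv,z):
    o,r=rays(n,uv); return o+r*((z-o[2])/r[:,2])[:,None]
def cloud(n,d):
    v,u=np.mgrid[:400,:640]; o,r=rays(n,np.c_[u.ravel(),v.ravel()])
    P=(o+r*d.reshape(-1,1)).reshape(400,640,3); P[d==0]=np.nan; return P
def biggest(m):
    n,l,s,c=cv2.connectedComponentsWithStats(m.astype(np.uint8)); return l==1+np.argmax(s[1:,4])
def box(m): 
    ys,xs=np.nonzero(m); return np.c_[xs,ys]
def rect(P): # centre, dims, angle of the long side (deg)
    (c,wh,a)=cv2.minAreaRect(np.float32(P[:,:2])); 
    if wh[0]<wh[1]: a+=90
    return np.round(c,1),np.round(sorted(wh),1),round((a+90)%180-90,2)
E
python3 - <<'E'
from h import *
for n,boxes in(("top",dict(cap=(268,204,318,230),plate=(366,130,475,240))),("side",dict(cap=(278,184,304,226),plate=(262,245,402,350)))):
    f=np.load(n+"0.npz");p,d=f['p'],f['d']; P=cloud(n,d); hsv=cv2.cvtColor(p,cv2.COLOR_RGB2HSV); H,S,V=[hsv[...,i].astype(int) for i in range(3)]
    def crop(k):
        m=np.zeros((400,640),bool);a=boxes[k];m[a[1]:a[3],a[0]:a[2]]=1;return m
    c=biggest(crop('cap')&(S<90)); Q=P[c]; print(n,'cap px',box(c).mean(0),'z pct',np.nanpercentile(Q[:,2],[5,25,50,75,95]).round(1))
    uv=box(c); 
    if n=="top":
        print(' cap rect z44',rect(plane(n,uv,44)))
        t=c&(P[...,2]>50); print(' hump rect z56',rect(plane(n,box(t),56)))
    pl=biggest(crop('plate')&(S<60)&(V>110)) ; h=cv2.convexHull(box(pl).astype(np.int32))
    print(' plate z',np.nanmedian(P[pl][:,2]),rect(plane(n,h.reshape(-1,2),20)))
    b=crop('plate')&(H>100)&(H<125)&(S>120); print(' rail z',np.nanmedian(P[b][:,2]),rect(plane(n,box(b),36)))
    k=biggest(crop('plate')&((H<6)|(H>174))&(S>150)); Q=P[k]; print(' knob px',box(k).mean(0),np.nanpercentile(Q,[5,50,95],axis=0).round(1).tolist())
    if n=="top":
        top=k&(P[...,2]>72); print(' knob top',plane(n,box(top).mean(0),78),P[top].mean(0))
    y=crop('plate')&(H>15)&(H<32)&(S>100)
    if n=="top": print(' brass z32',rect(plane(n,box(biggest(y)),32)))
    for k,a in dict(gear=(268,130,306,168),pulley=(195,138,235,176),bear=(200,200,240,238)).items():
        if n=="top":
            m=np.zeros((400,640),bool);m[a[1]:a[3],a[0]:a[2]]=1; m&=P[...,2]>14; print(k,P[m].mean(0).round(0))
p=cv2.imread("pics/top0.png")
a=cv2.resize(p[200:232,265:320],None,fx=8,fy=8,interpolation=2);b=cv2.resize(p[125:240,365:480],None,fx=5,fy=5,interpolation=2)
o=np.zeros((600,800,3),np.uint8);o[:256,:440]=0;a=cv2.resize(a,(220,128));o[:128,:220]=a;o[:575,225:800]=b;cv2.imwrite("pics/crop1.png",o)
E
```

```text
top cap px [291.46910755 216.69336384] z pct [41.  44.4 52.9 55.5 58.8]
 cap rect z44 (array([451.7, 109.8]), array([29.7, 95.7]), -86.93)
 hump rect z56 (array([451.3, 109.8]), array([28.8, 56.3]), -87.01)
 plate z 19.76756053214808 (array([ 529.8, -224.9]), array([219.7, 220.1]), 77.38)
 rail z 35.72299929269684 (array([ 549.1, -230. ]), array([ 19.3, 199.5]), 77.42)
 knob px [449.94252874 158.32183908] [[582.0, -305.2, 49.6], [591.4, -293.1, 76.2], [601.5, -285.7, 80.5]]
 knob top [[ 591.87073646 -294.74635419   78.        ]] [ 591.95597127 -294.91089114   77.34546278]
 brass z32 (array([ 567.1, -289.9]), array([19., 43.]), -13.32)
gear [630. 123.  22.]
pulley [608. 310.  43.]
bear [450. 305.  21.]
side cap px [290.3908046  204.32758621] z pct [ 7.3 27.4 43.8 54.3 56.2]
 plate z 19.63696199480802 (array([ 528.2, -225.5]), array([218.6, 228. ]), 77.68)
 rail z 35.38298962092165 (array([ 545.7, -238.9]), array([ 18.2, 208.6]), 77.92)
 knob px [376.19111111 296.90222222] [[580.5, -308.6, 49.9], [588.9, -305.3, 69.8], [598.4, -292.4, 78.5]]
```

View pics/crop1.png

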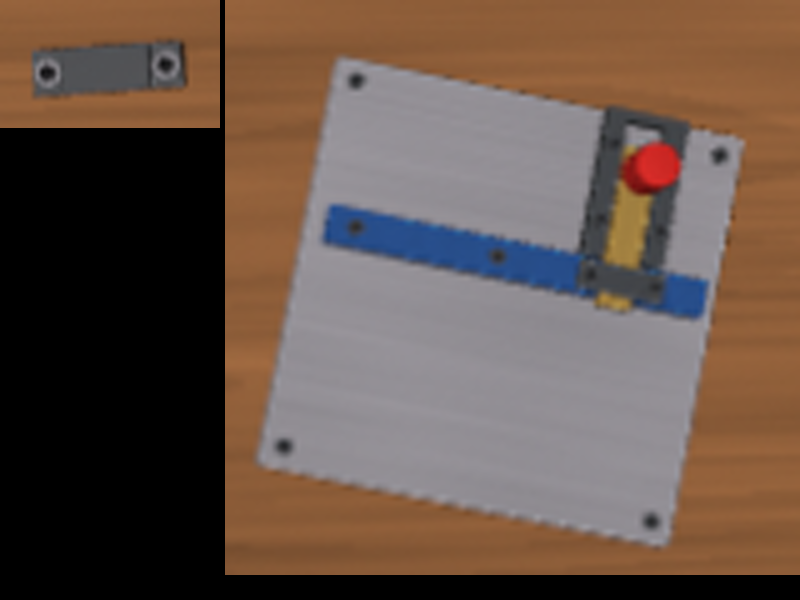

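The crop confirms the dark grey arch lying alone (top-left inset), and the bar tip sticking out only a few mm past the rail. The fixture y axis is at 77.4°, the corner is at about (529.5, -272.0), and the stop is about 9 mm out. I'll go above the knob first.

Emit:
jog_arm --plan '[0.1,0.054,0.0,0,0,15,0.2,0.107,-0.01,0,0,30,0.3,0.161,-0.02,0,0,45,0.4305,0.231,-0.05,0,0,60.3,0.4305,0.231,-0.05,0,0,60.3,0.4305,0.231,-0.05,0,0,60.3,0.4305,0.231,-0.05,0,0,60.3,0.4305,0.231,-0.05,0,0,60.3,0.4305,0.231,-0.05,0,0,60.3,0.4305,0.231,-0.05,0,0,60.3,0.4305,0.231,-0.05,0,0,60.3,0.4305,0.231,-0.05,0,0,60.3,0.4305,0.231,-0.05,0,0,60.3,0.4305,0.231,-0.05,0,0,60.3]' --claw 0.056 --force 30

```text
clock: 1.5
eef_pos: [591.1, -295.7, 133.9]
eef_rot: [3.141, 0.0, 1.349]
wrist_force: [0.4, 0.4, -0.1]
finger_gap: 56.2
finger_force: 0.0
```

Emit:
jog_arm --plan '[0,0,-0.03,0,0,0,0,0,-0.06,0,0,0,0,0,-0.075,0,0,0,0,0,-0.084,0,0,0,0,0,-0.084,0,0,0,0,0,-0.084,0,0,0]'

```text
clock: 2.1
eef_pos: [592.3, -295.2, 50.8]
eef_rot: [3.14, 0.0, 1.35]
wrist_force: [-0.2, -0.5, 0.2]
finger_gap: 55.9
finger_force: 0.0
```

Emit:
jog_arm --plan '[0,0,0,0,0,0,0,0,0,0,0,0,0,0,0,0,0,0,0,0,0,0,0,0,0,0,0,0,0,0,0,0,0,0,0,0]' --claw 0.01

```text
clock: 2.7
eef_pos: [592.4, -294.9, 49.7]
eef_rot: [3.14, 0.0, 1.35]
wrist_force: [5.0, -2.2, 0.2]
finger_gap: 22.5
finger_force: 30.0
```

Emit:
jog_arm --plan '[-0.0078,0.0017,0,0,0,0,-0.0156,0.0035,0,0,0,0,-0.0234,0.0052,0,0,0,0,-0.0293,0.0065,0,0,0,0,-0.0332,0.0074,0,0,0,0,-0.0361,0.0081,0,0,0,0,-0.0376,0.0084,0,0,0,0,-0.0376,0.0084,0,0,0,0,-0.0376,0.0084,0,0,0,0]'

```text
clock: 3.6
eef_pos: [557.6, -287.2, 49.9]
eef_rot: [3.133, 0.001, 1.35]
wrist_force: [26.8, -7.6, -13.3]
finger_gap: 22.8
finger_force: 30.0
```

Emit:
jog_arm --plan '[0,0,0,0,0,0,0,0,0,0,0,0,0,0,0,0,0,0,0,0,0,0,0,0,0,0,0.03,0,0,0,0,0,0.07,0,0,0,0,0,0.11,0,0,0,0,0,0.11,0,0,0,0,0,0.11,0,0,0]' --claw 0.056

```text
clock: 4.5
eef_pos: [554.3, -286.5, 159.9]
eef_rot: [3.141, 0.0, 1.35]
wrist_force: [0.1, -0.3, 0.1]
finger_gap: 55.8
finger_force: 0.0
```

```bash
python3 - <<'E'
from h import *
print({k:v for k,v in manip.read_state().items() if k in('eef_pos','eef_rot','wrist_force')})
for n in("side",):
    p,d=camera(n);P=cloud(n,d);hsv=cv2.cvtColor(p,cv2.COLOR_RGB2HSV);H,S=hsv[...,0].astype(int),hsv[...,1]
    k=biggest(((H<6)|(H>174))&(S>150)&(P[...,2]>40)&(P[...,0]>500)&(P[...,0]<640)); print(box(k).mean(0),np.nanmedian(P[k],axis=0))
    y=(H>18)&(H<32)&(S>120); y[:250]=0;y[350:]=0;y[:,:270]=0;y[:,400:]=0
    Q=plane(n,box(biggest(y)),32)[:,:2]-[529.5,-272]; a=np.deg2rad(77.4); X=Q@[np.sin(a),-np.cos(a)]; print('bar corner x range',X.min(),X.max())
    cv2.imwrite("pics/s1.png",cv2.resize(p[230:360,230:420,::-1],None,fx=4,fy=4))
E
```

```text
{'eef_pos': array([ 554.26096516, -286.45250072,  159.88726388]), 'eef_rot': array([3.14069524e+00, 3.29343221e-04, 1.35011719e+00]), 'wrist_force': array([ 0.12020003, -0.2733446 ,  0.08758487])}
[355.84234234 294.97747748] [ 553.38248682 -297.25284587   68.6010384 ]
bar corner x range -39.80104103383708 0.13256805437027883
```

View pics/s1.png

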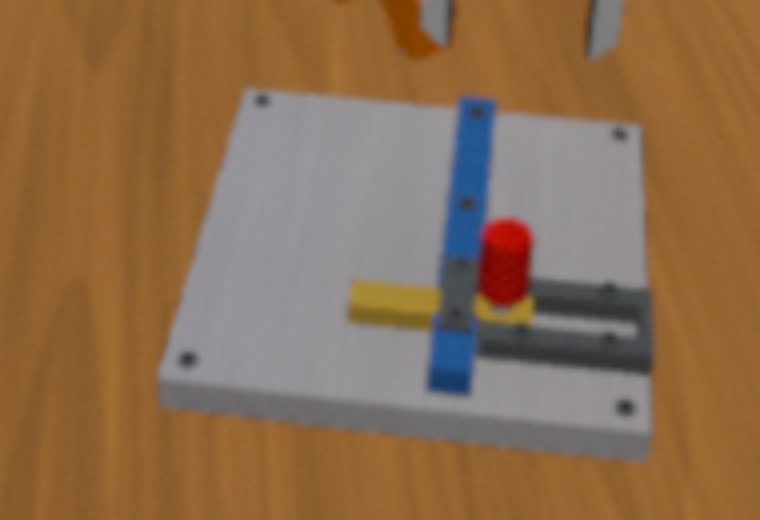

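The stop is fully out: the bar tip is 40 mm in front of the rail, near (350,300) in the crop, and the knob stands just behind the rail. Next, the cap.

Emit:
jog_arm --plan '[-0.0128,0.0495,0,0,0,2,-0.0257,0.099,0,0,0,4,-0.0385,0.1485,0,0,0,6,-0.0514,0.198,0,0,0,8,-0.064,0.2475,0,0,0,10,-0.077,0.297,0,0,0,12,-0.09,0.3465,0,0,0,14,-0.0985,0.38,0,0,0,15,-0.1028,0.3962,0,0,0,15.7,-0.1028,0.3962,0,0,0,15.7,-0.1028,0.3962,-0.04,0,0,15.7,-0.1028,0.3962,-0.08,0,0,15.7,-0.1028,0.3962,-0.11,0,0,15.7,-0.1028,0.3962,-0.125,0,0,15.7,-0.1028,0.3962,-0.135,0,0,15.7,-0.1028,0.3962,-0.135,0,0,15.7,-0.1028,0.3962,-0.135,0,0,15.7]' --claw 0.056

```text
clock: 6.25
eef_pos: [451.8, 109.5, 24.8]
eef_rot: [3.141, -0.0, 1.624]
wrist_force: [-0.4, -0.2, 0.7]
finger_gap: 56.0
finger_force: 0.0
```

Emit:
jog_arm --plan '[0,0,0,0,0,0,0,0,0,0,0,0,0,0,0,0,0,0,0,0,0,0,0,0,0,0,0,0,0,0,0,0,0,0,0,0]' --claw 0.015 --force 40

```text
clock: 6.85
eef_pos: [451.9, 109.9, 24.8]
eef_rot: [3.141, -0.0, 1.624]
wrist_force: [2.2, 0.2, 4.4]
finger_gap: 29.6
finger_force: 40.0
```

Emit:
jog_arm --plan '[0,0,0.03,0,0,0,0,0,0.065,0,0,0,0,0,0.1,0,0,0,0.008,-0.04,0.1,0,0,-2,0.016,-0.08,0.1,0,0,-4,0.024,-0.12,0.1,0,0,-6,0.033,-0.16,0.1,0,0,-8,0.041,-0.2,0.1,0,0,-10,0.049,-0.24,0.1,0,0,-12,0.057,-0.28,0.1,0,0,-14,0.0625,-0.305,0.1,0,0,-15,0.0647,-0.3173,0.1,0,0,-15.7,0.0647,-0.3173,0.1,0,0,-15.7,0.0647,-0.3173,0.1,0,0,-15.7,0.0647,-0.3173,0.065,0,0,-15.7,0.0647,-0.3173,0.04,0,0,-15.7,0.0647,-0.3173,0.027,0,0,-15.7,0.0647,-0.3173,0.024,0,0,-15.7,0.0647,-0.3173,0.024,0,0,-15.7,0.0647,-0.3173,0.024,0,0,-15.7]'

```text
clock: 8.85
eef_pos: [516.9, -207.6, 49.8]
eef_rot: [3.14, 0.0, 1.351]
wrist_force: [0.6, -0.1, -7.7]
finger_gap: 29.2
finger_force: 40.0
```

```bash
python3 - <<'E'
from h import *
s=manip.read_state(); print(s['eef_pos'],s['eef_rot'],s['wrist_force'],s['moment'])
p,d=camera("side");cv2.imwrite("pics/s2.png",cv2.resize(p[200:360,230:420,::-1],None,fx=3.5,fy=3.5))
E
```

```text
[ 516.86271805 -207.56531482   49.75613467] [3.13971566e+00 4.30199878e-04 1.35057022e+00] [ 0.62532509 -0.14176293 -7.70380497] [-0.08166053 -0.08586795  0.00930832]
```

View pics/s2.png

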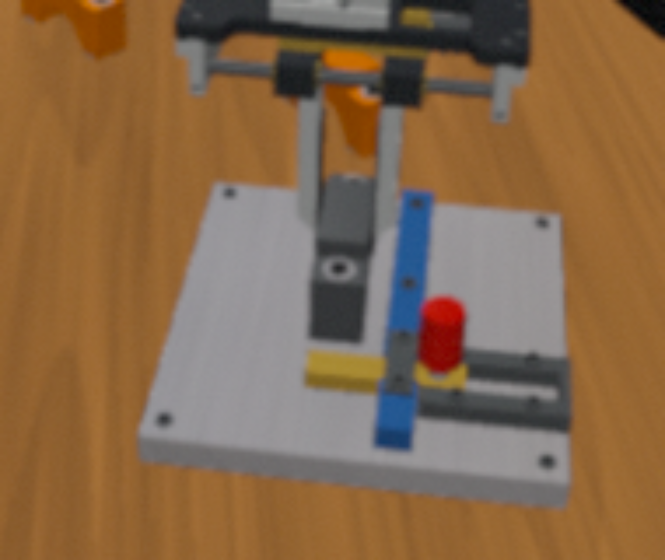

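The cap hangs just above the plate, upright and in front of the rail, with the bar clear of its near end at (340,370). I'll set it down.

Emit:
jog_arm --plan '[0,0,-0.002,0,0,0,0,0,-0.0035,0,0,0,0,0,-0.0045,0,0,0,0,0,-0.005,0,0,0,0,0,-0.005,0,0,0,0,0,-0.005,0,0,0]'

```text
clock: 9.5
eef_pos: [516.7, -207.4, 44.8]
eef_rot: [3.14, -0.0, 1.35]
wrist_force: [-2.7, 4.5, 7.5]
finger_gap: 29.5
finger_force: 40.0
```

Emit:
jog_arm --plan '[0.0029,-0.0007,0.0004,0,0,0,0.0059,-0.0013,0.0004,0,0,0,0.0088,-0.002,0.0004,0,0,0,0.0107,-0.0024,0.0004,0,0,0,0.0117,-0.0026,0.0004,0,0,0,0.0117,-0.0026,0.0004,0,0,0,0.0117,-0.0026,0.0004,0,0,0]'

```text
clock: 10.2
eef_pos: [527.2, -210.2, 44.7]
eef_rot: [-3.14, 0.0, 1.35]
wrist_force: [-8.7, 1.9, 7.8]
finger_gap: 29.5
finger_force: 40.0
```

Emit:
jog_arm --plan '[0,0,0.0005,0,0,0,0.001,-0.0002,0.0005,0,0,0,0.002,-0.0004,0.0005,0,0,0,0.002,-0.0004,0.0005,0,0,0]'

```text
clock: 10.6
eef_pos: [528.8, -210.5, 44.7]
eef_rot: [-3.139, 0.0, 1.35]
wrist_force: [-12.1, 1.3, 7.0]
finger_gap: 29.4
finger_force: 40.0
```

Emit:
jog_arm --plan '[0,0,0.0004,0,0,0,0.001,-0.0002,0.0004,0,0,0,0.002,-0.0004,0.0004,0,0,0,0.002,-0.0004,0.0004,0,0,0]'

```text
clock: 11.0
eef_pos: [529.1, -210.5, 44.8]
eef_rot: [-3.134, -0.0, 1.35]
wrist_force: [-23.9, 4.0, 12.4]
finger_gap: 29.6
finger_force: 40.0
```

Emit:
jog_arm --plan '[-0.001,0.0002,0.0005,0,0,0,-0.0017,-0.003,0.0005,0,0,0,-0.0023,-0.006,0.0005,0,0,0,-0.003,-0.009,0.0005,0,0,0,-0.0032,-0.0098,0.0005,0,0,0,-0.0032,-0.0098,0.0005,0,0,0]' --force 50

```text
clock: 11.6
eef_pos: [527.8, -216.3, 46.0]
eef_rot: [-3.136, -0.007, 1.351]
wrist_force: [-12.5, 32.7, 19.9]
finger_gap: 29.3
finger_force: 50.0
```

```bash
python3 - <<'E'
from h import *
s=manip.read_state(); print(s['eef_pos'],s['eef_rot'],s['wrist_force'],s['moment'])
p,d=camera("side");a=cv2.resize(p[230:360,270:400,::-1],(590,590),interpolation=2);cv2.imwrite("pics/s3.png",a)
E
```

```text
[ 527.77147174 -216.27396798   45.98503942] [-3.13630997 -0.00653213  1.35100964] [-12.48735041  32.71657651  19.89204815] [6.5319872  3.01601981 0.07067665]
```

View pics/s3.png

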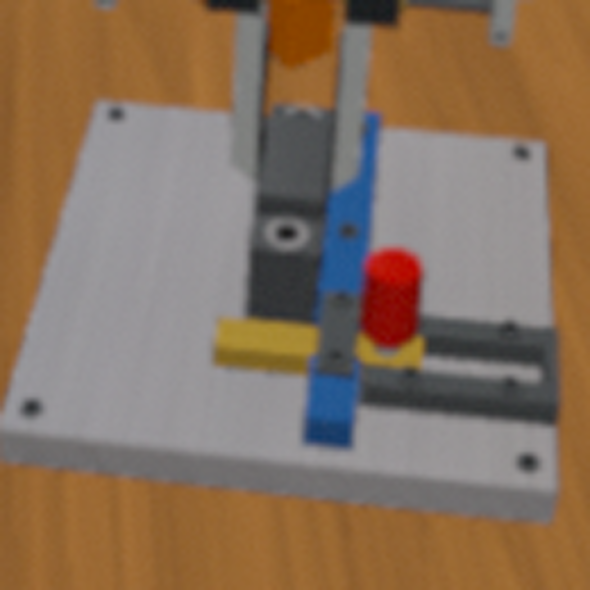

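```bash
cat >> h.py <<'E'
def fix(P):
    a=np.deg2rad(77.4); Q=P[...,:2]-[529.5,-272]; return np.stack([Q@[np.sin(a),-np.cos(a)],Q@[np.cos(a),np.sin(a)],P[...,2]-20],-1)
def capcheck():
    p,d=camera("side");F=fix(cloud("side",d)); x,y,z=F[...,0],F[...,1],F[...,2]
    hsv=cv2.cvtColor(p,cv2.COLOR_RGB2HSV);H,S=hsv[...,0].astype(int),hsv[...,1]
    e=(x>-27)&(x<-5)&(z>17)&(z<39)&(y>-5)&(y<30)&(S<90); print('end face y',np.nanpercentile(y[e],[5,25,50,75,95]).round(1),e.sum())
    h=(x>-27)&(x<-5)&(z>46.5)&(z<54)&(y<45)&(S<90); print('hump face y (end+20)',np.nanpercentile(y[h],[5,25,50,75]).round(1),h.sum())
    b=(H>18)&(H<32)&(S>120)&(x>-42)&(x<-2)&(z>8)&(z<16)&(abs(y+9)<20); print('bar top y',np.nanpercentile(y[b],[2,50,98]).round(1),'x',np.nanpercentile(x[b],[1,99]).round(1),b.sum())
E
python3 - <<'E'
from h import *
capcheck()
p,d=camera("top");F=fix(cloud("top",d)); x,y,z=F[...,0],F[...,1],F[...,2]
m=(x>-35)&(x<5)&(y>-25)&(y<30)&(z>3)&(z<60)
for y0 in range(-24,30,3):
    q=m&(y>=y0)&(y<y0+3)&(x>-25)&(x<-5); print(y0,q.sum(),np.nanmedian(z[q]).round(1) if q.any() else '')
E
```

```text
end face y [5.9 6.9 7.7 8.2 9.1] 104
hump face y (end+20) [14.2 25.5 26.5 27.2] 41
bar top y [-20.4 -12.4  -2.3] x [-39.3  -2.5] 165
-24 0 
-21 0 
-18 0 
-15 0 
-12 0 
-9 0 
-6 0 
-3 0 
0 0 
3 0 
6 0 
9 0 
12 0 
15 0 
18 0 
21 0 
24 0 
27 0
```

Both the TCP and the depth put the cap about 6 mm short of the bar. It sticks because I'm pressing down too hard, so I'll unload z and go on.

Emit:
jog_arm --plan '[0.0007,0.003,0.0005,0,0,0,0.0007,0.003,0.0008,0,0,0,0.0007,0.003,0.0008,0,0,0]'

```text
clock: 12.05
eef_pos: [527.8, -215.7, 45.8]
eef_rot: [-3.136, -0.003, 1.351]
wrist_force: [-11.8, 13.4, 6.2]
finger_gap: 29.3
finger_force: 50.0
```

Emit:
jog_arm --plan '[-0.0007,0.0002,0.0005,0,0,0,-0.0007,0.0002,0.0005,0,0,0,-0.0014,-0.0028,0.0005,0,0,0,-0.0018,-0.0048,0.0005,0,0,0,-0.0018,-0.0048,0.0005,0,0,0]'

```text
clock: 12.55
eef_pos: [526.5, -220.9, 46.0]
eef_rot: [-3.138, -0.003, 1.35]
wrist_force: [-7.7, 10.5, -1.0]
finger_gap: 29.4
finger_force: 50.0
```

Emit:
jog_arm --plan '[-0.0003,-0.0015,0,0,0,0,-0.0005,-0.0025,0,0,0,0,-0.0005,-0.0025,0,0,0,0,-0.0005,-0.0025,0,0,0,0]'

```text
clock: 12.95
eef_pos: [526.0, -223.0, 46.1]
eef_rot: [-3.138, -0.003, 1.351]
wrist_force: [-6.9, 12.9, 0.0]
finger_gap: 29.4
finger_force: 50.0
```

```bash
python3 - <<'E'
from h import *
s=manip.read_state(); print(s['eef_pos'],s['eef_rot'],s['wrist_force'],s['moment'],fix(s['eef_pos'])); capcheck()
E
```

```text
[ 526.04172446 -223.02618448   46.06889159] [-3.13751808e+00 -2.86993445e-03  1.35054375e+00] [-6.8941961  12.90236677  0.0158004 ] [ 2.61630405  1.68424227 -0.01435476] [-14.05829593  47.03996802  26.06889159]
end face y [-1.1  0.1  0.5  1.1  1.9] 106
hump face y (end+20) [13.5 17.8 18.8 19.4] 39
bar top y [-20.8 -12.3   0.9] x [-39.1  -2.5] 173
```

Emit:
jog_arm --plan '[-0.0002,-0.001,0,0,0,0,-0.0004,-0.002,0,0,0,0,-0.0004,-0.002,0,0,0,0,-0.0004,-0.002,0,0,0,0]'

```text
clock: 13.4
eef_pos: [525.7, -224.9, 46.1]
eef_rot: [-3.137, -0.003, 1.351]
wrist_force: [-7.6, 13.6, 1.4]
finger_gap: 29.3
finger_force: 50.0
```

Emit:
jog_arm --plan '[-0.0002,-0.001,0,0,0,0,-0.0004,-0.002,0,0,0,0,-0.0004,-0.002,0,0,0,0,-0.0004,-0.002,0,0,0,0]'

```text
clock: 13.8
eef_pos: [525.5, -225.5, 46.2]
eef_rot: [-3.137, -0.005, 1.351]
wrist_force: [-6.1, 23.0, 4.4]
finger_gap: 29.1
finger_force: 50.0
```

```bash
python3 - <<'E'
from h import *
s=manip.read_state(); print(s['eef_rot'],s['wrist_force'],s['moment'],fix(s['eef_pos'])); capcheck()
p,d=camera("side");a=cv2.resize(p[245:325,305:385,::-1],(590,590),interpolation=2);cv2.imwrite("pics/s4.png",a)
E
```

```text
[-3.13707138 -0.00515268  1.35086786] [-6.08924023 22.98449288  4.3690774 ] [4.7137015  1.43259237 0.02179849] [-14.02937609  44.49489292  26.20255094]
end face y [-3.4 -2.5 -1.7 -1.2 -0.2] 102
hump face y (end+20) [ 5.9 15.3 16.3 17.5] 46
bar top y [-20.7 -13.   -1.5] x [-39.4  -2.5] 172
```

View pics/s4.png

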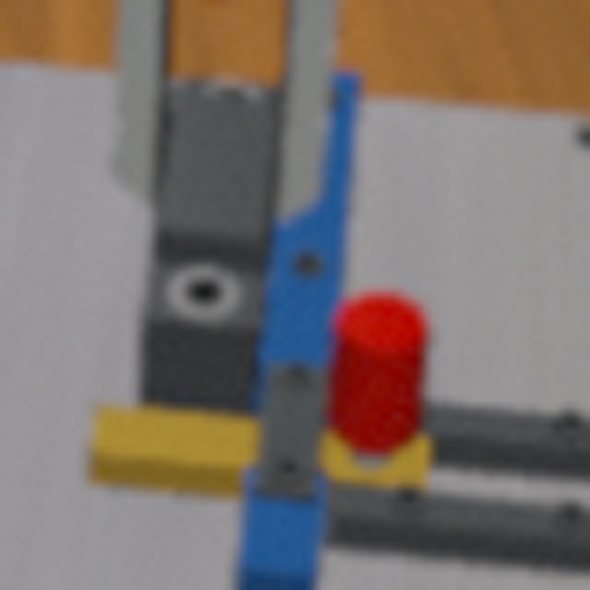

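```bash
cat >> h.py <<'E'
def tilt(N=6):
    A=[]
    for i in range(N):
        p,d=camera("side"); A.append(fix(cloud("side",d)))
    F=np.nanmean(A,0); S=cv2.cvtColor(p,cv2.COLOR_RGB2HSV)[...,1]; x,y,z=F[...,0],F[...,1],F[...,2]
    for nm,m in dict(step=(z>40.5)&(z<48)&(y>1)&(y<15),hump=(z>52.5)&(z<62)&(y>20)&(y<68),plate=(abs(z)<5)&(y>10)&(y<80)&(x<-42)&(x>-80),end=(z>18)&(z<38)&(y<6)&(y>-6)).items():
        if nm!='plate': m=m&(x>-26)&(x<-6)&(S<90)
        else: x=x+30 if 0 else x
        o,i=((y,z) if nm=='end' else (z,y))
        c=np.polyfit(i[m],o[m],1); print(nm,m.sum(),'slope',c[0].round(3),'mean',o[m].mean().round(2),'at',i[m].mean().round(1))
E
python3 -c "
from h import *
tilt()"
```

```text
step 58 slope 0.058 mean 45.17 at 6.9
hump 176 slope 0.038 mean 56.62 at 43.5
plate 443 slope -0.02 mean 0.05 at 43.1
end 85 slope -0.03 mean -1.85 at 27.8
```

The cap is at the bar but leans about 0.03–0.05 rad. I'll release it so it settles flat, then re-grip lower and centred.

Emit:
jog_arm --plan '[0,0.0015,0,0,0,0,0,0.003,-0.0005,0,0,0,0,0.003,-0.0005,0,0,0]'

```text
clock: 14.5
eef_pos: [525.6, -224.8, 45.7]
eef_rot: [-3.139, -0.002, 1.351]
wrist_force: [-4.5, 8.4, -0.8]
finger_gap: 29.3
finger_force: 50.0
```

Emit:
jog_arm --plan '[0,0,0,0,0,0,0,0,0,0,0,0,0,0,0,0,0,0,-0.0006,0.0035,-0.003,0,0,0,-0.0006,0.0035,-0.006,0,0,0,-0.0006,0.0035,-0.006,0,0,0,-0.0006,0.0035,-0.006,0,0,0]' --claw 0.046

```text
clock: 15.2
eef_pos: [525.7, -222.5, 39.9]
eef_rot: [-3.141, -0.0, 1.35]
wrist_force: [0.3, -0.1, -0.2]
finger_gap: 45.7
finger_force: 0.0
```

```bash
python3 -c "
from h import *
s=manip.read_state(); print(s['eef_rot'],s['wrist_force'],fix(s['eef_pos'])); capcheck(); tilt()"
```

```text
[-3.14145785e+00 -4.01984694e-05  1.35024711e+00] [ 0.30446533 -0.07230489 -0.17592295] [-14.53374127  47.48543308  19.93416852]
end face y [-2.5 -1.4 -0.7 -0.2  1.1] 108
hump face y (end+20) [13.4 18.  18.8 20. ] 48
bar top y [-20.3 -12.8  -1.4] x [-39.1  -2.5] 168
step 55 slope 0.031 mean 45.03 at 7.2
hump 168 slope 0.006 mean 55.14 at 43.3
plate 444 slope -0.02 mean 0.04 at 43.2
end 84 slope 0.014 mean -0.82 at 27.6
```

Emit:
jog_arm --plan '[0,0,0,0,0,0,0,0,0,0,0,0,0,0,0,0,0,0,0,0,0,0,0,0,0,0,-0.0004,0,0,0,0,0,-0.0004,0,0,0]' --claw 0.015 --force 60

```text
clock: 16.15
eef_pos: [525.8, -222.6, 40.0]
eef_rot: [3.141, 0.0, 1.35]
wrist_force: [-1.0, 0.4, 3.8]
finger_gap: 29.8
finger_force: 60.0
```

Emit:
jog_arm --plan '[0.001,-0.0002,0,0,0,0,0.002,-0.0004,0,0,0,0,0.0018,-0.0014,0,0,0,0,0.0016,-0.0024,0,0,0,0,0.0016,-0.0024,0,0,0,0,0.0016,-0.0024,0,0,0,0]'

```text
clock: 16.75
eef_pos: [526.1, -222.7, 40.0]
eef_rot: [-3.137, -0.003, 1.351]
wrist_force: [-9.5, 16.5, 16.8]
finger_gap: 29.1
finger_force: 60.0
```

Emit:
jog_arm --plan '[0,0,0.0003,0,0,0,0,0,0.0005,0,0,0,0.0005,-0.0005,0.0005,0,0,0,0.0008,-0.001,0.0005,0,0,0,0.0008,-0.001,0.0005,0,0,0,0.0008,-0.001,0.0005,0,0,0]'

```text
clock: 17.35
eef_pos: [526.2, -222.8, 40.0]
eef_rot: [-3.135, -0.004, 1.351]
wrist_force: [-13.8, 21.9, 17.7]
finger_gap: 29.6
finger_force: 60.0
```

```bash
python3 -c "
from h import *
s=manip.read_state(); print(s['eef_rot'],s['wrist_force'],fix(s['eef_pos'])); capcheck(); tilt()"
```

```text
[-3.13481657 -0.00428794  1.35086874] [-13.81325788  21.89513117  17.67296413] [-13.97898486  47.33884775  20.02876423]
end face y [-2.6 -1.7 -1.  -0.3  0.7] 106
hump face y (end+20) [13.2 18.  18.8 20.5] 48
bar top y [-20.5 -12.9  -1.6] x [-39.   -2.9] 170
step 54 slope 0.028 mean 45.01 at 7.0
hump 172 slope 0.004 mean 55.12 at 42.8
plate 443 slope -0.021 mean 0.04 at 43.2
end 88 slope 0.002 mean -0.95 at 27.6
```

Emit:
jog_arm --plan '[0,0,0.0004,0,0,0,0,0,0.0007,0,0,0,-0.0003,-0.0005,0.0007,0,0,0,-0.0005,-0.001,0.0007,0,0,0,-0.0005,-0.001,0.0007,0,0,0,-0.0005,-0.001,0.0007,0,0,0]'

```text
clock: 18.3
eef_pos: [526.0, -223.1, 40.2]
eef_rot: [-3.135, -0.005, 1.351]
wrist_force: [-7.9, 24.9, 11.1]
finger_gap: 29.2
finger_force: 60.0
```

Emit:
jog_arm --plan '[0,0,0.0002,0,0,0,0.0003,-0.0004,0.0004,0,0,0,0.0004,-0.0008,0.0004,0,0,0,0.0004,-0.0008,0.0004,0,0,0,0.0004,-0.0008,0.0004,0,0,0]'

```text
clock: 18.8
eef_pos: [526.1, -223.2, 40.3]
eef_rot: [-3.134, -0.006, 1.351]
wrist_force: [-9.8, 28.9, 10.5]
finger_gap: 29.7
finger_force: 60.0
```

```bash
python3 -c "
from h import *
s=manip.read_state(); print(s['eef_rot'],s['wrist_force'],fix(s['eef_pos'])); capcheck(); tilt()"
```

```text
[-3.1336735  -0.00636098  1.3510268 ] [-9.83246546 28.90722376 10.529297  ] [-14.00547127  46.8426195   20.26978045]
end face y [-3.  -2.1 -1.3 -0.7  0.4] 106
hump face y (end+20) [10.3 17.4 18.3 19. ] 45
bar top y [-20.6 -12.9  -1.7] x [-39.2  -2.5] 172
step 58 slope 0.062 mean 45.06 at 7.0
hump 171 slope 0.008 mean 55.27 at 43.6
plate 445 slope -0.023 mean 0.02 at 43.3
end 86 slope 0.014 mean -1.26 at 27.9
```

```bash
python3 -c "
from cell import manip
print(manip.sign_off())"
```

```text
the job is handed in; nothing more can be done
None
```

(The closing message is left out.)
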